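Sort splint hardware after a fitting

ROBOT

A 6-joint arm with a two-finger parallel gripper is mounted at the origin on the work surface. World frame = base frame: x ahead of the robot, y to its left, z up, the work surface at z = 0. Lengths are in mm, angles in degrees, forces in N, time in s.
With the tool pointing down it reaches from about 350 to 850 mm from the base axis. Payload 8.1 kg.
Tool frame: the origin (TCP) lies between the finger pads; the fingertips stand 8 mm ahead of it and the grasp point (between the pads) lies 11 mm behind it (r.tip_extent is the distance from the TCP to the fingertips, in mm); z points along the fingers, y is the direction in which the jaws open and shut (so a half turn about z gives the same grasp; the last joint's range is limited). The gripper opens to 85 mm and grips with 20 to 120 N. Pads are 22 mm wide; open, the fingers measure 114 mm over their backs; the gripper's body (76 mm by 85 mm) begins 54 mm behind the grasp point. The pads swing forward as they close: fully open they stand 13 mm farther back than shut.
Start: joints at [-71.757, 7.471, 85.268, -0, 87.261, -4.893], TCP at [235.769, -551.741, 239.292] pointing down, gripper open.
Joint ranges: [-169.43, 169.43], [-51.17, 129.36], [1.28, 143.12], [-76.62, 256.62], [0, 156.53], [-152.29, 152.29]. Speed limits (degrees/s): [136.94, 136.94, 159.86, 180, 180, 180].

INTERFACE

Orientations are given as [roll, pitch, yaw] about the fixed x, y, z axes, in that order (R = Rz(yaw) Ry(pitch) Rx(roll)).
In Python, from bench import sensors, viewer, hand_in, r gives the robot as it stands. The module is installed in compiled form; this text tells all that it offers.
- The arm moves only by the tool move_arm, never from a script. Its argument "rows" is a list that holds one entry, the list of rows, each a list of 6 numbers: the shift along the tool's x, y, z in m, then the turn, a rotation vector about the tool's x, y, z in degrees. In form: [[[tx, ty, tz, rx, ry, rz], ...]]. A call has 1 to 20 rows; each row is the pose to reach, as a shift and turn from the pose commanded when the call began, along the tool's axes at that moment; what a row does not reach only later rows make up. A row lasts 1/10 s, in which the tool goes at most 50 mm and 8.59 degrees, less where a joint would pass 70% of its speed; a pose out of reach is approached as far as the arm can. A call with a gripper value outside its range is refused whole. "grip" is the opening, from 0 (shut) to 1 (fully open), set as the call begins (left out, the last holds). The fingers move at their own pace and stop on an object; "newtons" is the grip in N (left out, the last holds). Time passes only in rows, so rows that repeat a pose let the fingers close. It gives the time, the measured TCP pose, the force and the opening at its end, in the units of the state.
- sensors.sense(): the state, without advancing time (a new reading comes with each control period).
- viewer.snapshot(name): name is "scene" or "top"; returns a dict with "color" (384x512x3 uint8, red, green, blue), "camera_matrix" (3x3 intrinsics, pixels), "R" (3x3) and "t" (3): a world point X has camera coordinates R X + t. Camera axes: x right, y down, z forward; pixel columns grow to the right and rows downward; lengths in mm; the calibration is good to about 2 mm. A picture is of the moment at which its call begins. There is no depth.
- hand_in(): hands the job in, once; it reports no verdict.
The state is a dict: "time": time; "joint_pos": joint angles; "qd": joint speeds; "joint_efforts": joint torques, N m; "tool_pos": TCP position; "tcp_rot": TCP orientation; "ft_force": force on the tool from outside, world axes, zero at the start; "wrist_torque": the same for the moment, N m; "finger_gap": finger opening in mm.
Only numpy, scipy, OpenCV 4.12 (cv2) and the standard library are available. Lean on these libraries where they do the work, as an engineer would, in place of code of your own. Each camera call takes 0.05 s, during which the arm holds its last target.

TASK

Sort the loose splint hardware on the counter: the two outrigger bars go into the steel tray with the divider, one bar lying lengthways in each bay; both splint hinges go into the round dish; the cork sanding block goes into the small white tray with the dark rubber liner. Everything must lie flat on the floor of its tray or dish, nothing on top of anything else. Leave the orange elbow shell and the green deburring tool where they lie.

Things in the scene. Friction and masses are not known exactly. Their poses are not given: they have to be found in the camera images.
- long_bar: Long outrigger bar: plain aluminium flat bar with a row of dark holes and round ends, 110 long x 14 wide x 10 mm thick, lying flat on the counter. Origin at its centre (5 mm above its underside); x along its length, y across its width, z up.
- short_bar: Short outrigger bar: as the long one but 80 long x 14 wide x 10 mm thick. Origin at its centre; x along its length, y across its width, z up.
- large_hinge: Large splint hinge: round steel hub 32 mm in diameter and 16 mm high with two flat aluminium arms (14 wide, 5 mm thick) in line to either side, 90 mm from tip to tip; lies flat, arms at the bottom. Origin at the centre of its underside; x along the arms, z up. Grip the hub across y.
- small_hinge: Small splint hinge: as the large one, with hub 26 mm in diameter and 14 mm high, 66 mm from tip to tip. Origin at the centre of its underside; x along the arms, z up. Grip the hub across y.
- cork_block: Cork sanding block, 80 long (x) x 44 wide (y) x 30 mm high (z), lying on its broad face. Origin at its centre, 15 mm above its underside.
- bar_tray: Rectangular steel tray, fixed, 158 x 144 mm outside, with one dividing wall along its middle making two equal bays, each 150 long (x) x 66 mm wide (y), centred at y = +35 and -35 mm. Floor 4 mm thick, walls and divider 18 mm high from the counter and 4 mm thick. Origin at the centre of its underside; x along the bays, z up.
- dish: Round steel dish, fixed: flat inner floor 156 mm in diameter, 4 mm thick; thin wall flaring to 172 mm outside at the rim, 20 mm above the counter. Origin at the centre of its underside, z up.
- block_tray: Small undivided rectangular white tray with a dark rubber liner, fixed: inside 120 (x) x 104 mm (y), floor 4 mm thick, walls 18 mm high from the counter and 4 mm thick. Origin at the centre of its underside; z up.
- elbow_shell: Bystander: orange thermoplastic elbow shell, loose, two half-round gutters 72 mm wide, 38 mm high and 90 mm long meeting at an angle, open side down, behind the trays. Origin at the elbow, on the counter.
- deburring_tool: Bystander: deburring tool, loose, green handle 100 x 18 x 16 mm with a thin steel blade, 146 mm long in all, behind the things on the robot's left. Origin on the counter under the handle, 20 mm from its middle towards the blade; x along the tool to the blade.
Mind the look-alikes: they are no part of the job. Of the things that look like the cork_block, take the one that is farthest to the robot's left at the start.

How it is judged (in metres and radians):
At the end, for the whole second after the job is handed in: Flat (0.12 rad), at rest: one bar per bay of the divided tray, on its floor (within 38 mm along, 4-64 mm either side of the divider); both hinges hub up on the dish floor within 66 mm of its centre; cork block on a broad face on the white tray's floor, within 40 mm (x), 34 mm (y) of its centre (((x of long_bar in the frame of bar_tray between -0.038 and 0.038 m and y of long_bar in the frame of bar_tray between -0.064 and -0.004 m and z of long_bar in the frame of bar_tray between 0 and 0.013 m and angle between the z axis of each of long_bar, short_bar and the z axis of bar_tray, either way round below 0.12 rad and x of short_bar in the frame of bar_tray between -0.038 and 0.038 m and y of short_bar in the frame of bar_tray between 0.004 and 0.064 m and z of short_bar in the frame of bar_tray between 0 and 0.013 m) or (x of long_bar in the frame of bar_tray between -0.038 and 0.038 m and y of long_bar in the frame of bar_tray between 0.004 and 0.064 m and z of long_bar in the frame of bar_tray between 0 and 0.013 m and angle between the z axis of each of long_bar, short_bar and the z axis of bar_tray, either way round below 0.12 rad and x of short_bar in the frame of bar_tray between -0.038 and 0.038 m and y of short_bar in the frame of bar_tray between -0.064 and -0.004 m and z of short_bar in the frame of bar_tray between 0 and 0.013 m)) and horizontal distance between each of large_hinge, small_hinge and dish below 0.066 m and z of each of large_hinge, small_hinge in the frame of dish below 0.008 m and angle between each of large_hinge, small_hinge's own z axis and vertical below 0.12 rad and x of cork_block in the frame of block_tray between -0.04 and 0.04 m and y of cork_block in the frame of block_tray between -0.034 and 0.034 m and z of cork_block in the frame of block_tray between 0 and 0.023 m and angle between the z axis of cork_block and the z axis of block_tray, either way round below 0.12 rad and linear speed of each of long_bar, short_bar, large_hinge, small_hinge, cork_block below 0.02 m/s and angular speed of each of long_bar, short_bar, large_hinge, small_hinge, cork_block below 0.3 rad/s); the robot touches nothing.
It fails at once if the elbow shell is shifted by more than 20 mm (distance of elbow_shell from where it was at the start of the episode above 0.02 m).
It fails at once if the deburring tool is shifted by more than 20 mm (distance of deburring_tool from where it was at the start of the episode above 0.02 m).
It also fails if it takes over 115 s, if anything falls off the work surface, if the arm or the gripper's body presses on something with over 40 N, if the wrist force passes 120 N, or if a joint passes its speed limit or range.

## Working session

There is one attempt and no reset: what is moved stays moved. The work goes in short steps, Python scripts to look and compute and a tool call to move; the robot and the scene stay as the last step left them, time stands still between calls to the robot, and variables do not carry over. Pictures are saved under pics/ and viewed, and the job is handed in when it is done.

Besides the shell and the picture viewer there is one more tool, called after "Emit:" by a JSON object that holds its "api" and its "payload". move_arm: Moves the arm, as the interface text tells. Its arguments: {"type":"object","properties":{"rows":{"type":"array","items":{"type":"array","items":{"type":"array","items":{"type":"number"}}}},"grip":{"type":"number"},"newtons":{"type":"number"}},"required":["rows"]}

```bash
mkdir -p pics; python3 - <<'E'
from bench import sensors, viewer, r
import cv2,pickle
d={}
for n in ("top","scene"):
    s=viewer.snapshot(n); d[n]=s
    cv2.imwrite(f"pics/{n}0.png",cv2.resize(s["color"][:,:,::-1],(800,600),interpolation=cv2.INTER_CUBIC))
    print(n,s["camera_matrix"],s["R"],s["t"])
pickle.dump(d,open("d0.pkl","wb"))
print(sensors.sense())
E
```

```text
top [[473.95139394   0.         254.48411447]
 [  0.         473.95139394 183.73353223]
 [  0.           0.           1.        ]] [[-0.01038109 -0.99974315 -0.02014605]
 [-0.98602806  0.01358427 -0.16602449]
 [ 0.16625552  0.01814106 -0.98591582]] [  26.33604046  531.2241102  1209.45763205]
scene [[475.12086116   0.         247.21182448]
 [  0.         475.12086116 193.90082219]
 [  0.           0.           1.        ]] [[ 0.57914035  0.81510493  0.01415631]
 [ 0.57147902 -0.39353537 -0.72009835]
 [-0.58138471  0.42512805 -0.69372758]] [-337.06184055 -271.44719938 1441.01532225]
{'time': 0.1, 'joint_pos': array([-7.17580047e+01,  7.51001286e+00,  8.53238520e+01,  9.84144142e-04,
        8.72611263e+01, -4.89352443e+00]), 'qd': array([ 0.04853843, -0.08710432, -0.10544588, -0.02024762, -0.03158235,
       -0.09803796]), 'joint_efforts': array([ 2.08136320e-03, -5.70951784e+01, -5.01943839e+01, -1.79194844e-04,
        8.17164924e-03, -6.21701338e-05]), 'tool_pos': array([ 235.61470226, -551.27828829,  238.34953908]), 'tcp_rot': array([-1.79905439e+02, -9.08250684e-03,  2.31354644e+01]), 'ft_force': array([0.04478625, 0.08207739, 0.11704986]), 'wrist_torque': array([ 0.0033172 , -0.0253574 ,  0.00682645]), 'finger_gap': 85.32803202407217}
```

View pics/top0.png

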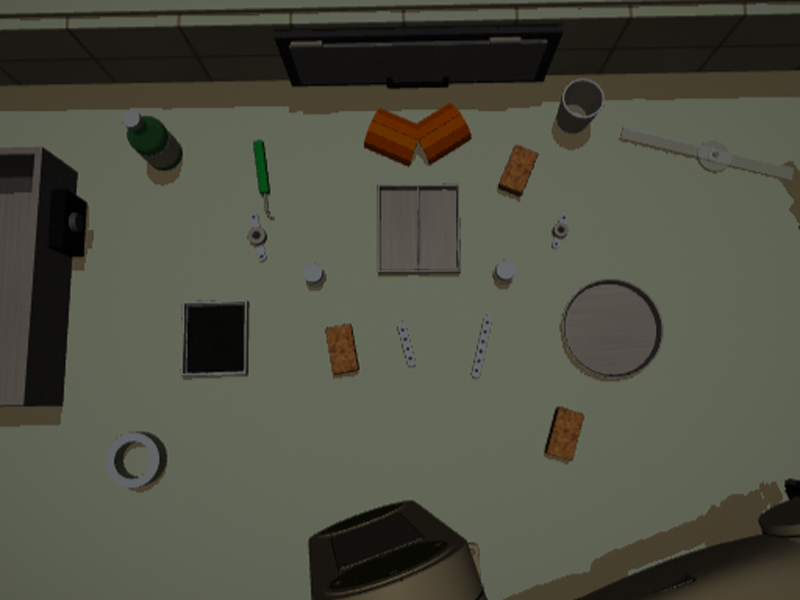

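View pics/scene0.png

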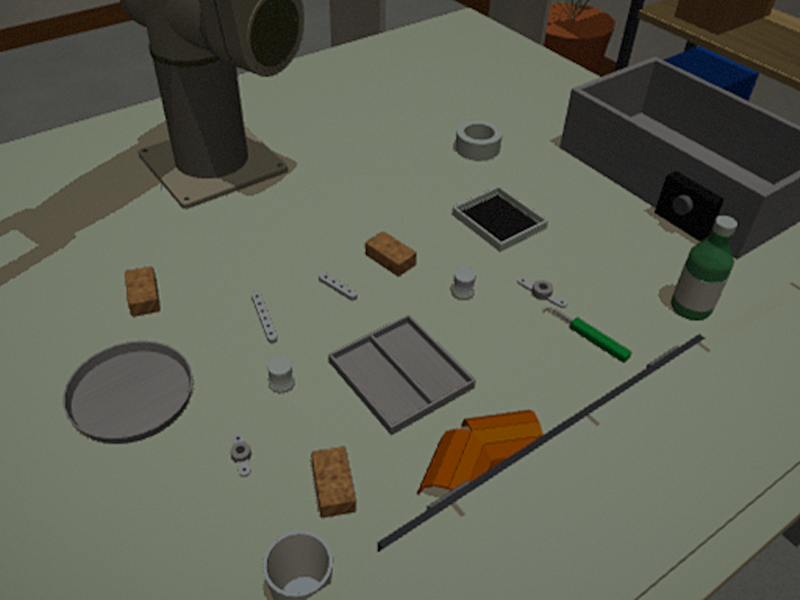

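The top view (800x600) shows the following:
- The left-most cork block is at (342,349) and the white tray with the dark liner at (215,338).
- The short bar is at (406,343) and the long bar at (481,346).
- The divided tray is at (418,228) and the dish at (611,328).
- The large hinge is at (257,236), next to the deburring tool. The small hinge is at (561,230).

Next I'll measure these.

```bash
cat > h.py <<'E'
import numpy as np,cv2
def unproj(s,uv,z):
    K,R,t=s["camera_matrix"],s["R"],np.asarray(s["t"]).ravel()
    d=R.T@np.linalg.inv(K)@np.array([uv[0],uv[1],1.]); c=-R.T@t
    return c+d*(z-c[2])/d[2]
def proj(s,P):
    P=np.atleast_2d(P).astype(float); c=P@s["R"].T+np.asarray(s["t"]).ravel(); q=c@s["camera_matrix"].T
    return q[:,:2]/q[:,2:]
def crop(s,u,v,w,h,f,name,ov=None):
    im=s["color"][:,:,::-1]
    c=np.clip(im[v:v+h,u:u+w].astype(float)*1.6,0,255).astype(np.uint8)
    c=cv2.resize(c,None,fx=f,fy=f,interpolation=cv2.INTER_CUBIC)
    for poly,col in (ov or []):
        p=((proj(s,poly)-[u,v]+.5)*f-.5)
        cv2.polylines(c,[np.round(p).astype(int)],True,col,1)
    cv2.imwrite(name,c)
def box(x,y,yaw,l,w,z):
    a=np.radians(yaw);R=np.array([[np.cos(a),-np.sin(a)],[np.sin(a),np.cos(a)]])
    p=np.array([[1,1],[-1,1],[-1,-1],[1,-1]])*[l/2,w/2]@R.T+[x,y]
    return np.c_[p,np.full(4,z)]
def circ(x,y,rad,z):
    a=np.linspace(0,2*np.pi,60); return np.c_[x+rad*np.cos(a),y+rad*np.sin(a),0*a+z]
E
python3 - <<'E'
import pickle,cv2,numpy as np
from h import *
d=pickle.load(open("d0.pkl","rb")); s=d["top"]
im=s["color"].astype(int)
# background diff
bg=cv2.medianBlur(s["color"],61).astype(int)
diff=np.abs(im-bg).sum(2)
m=(diff>45).astype(np.uint8)
n,l,st,c=cv2.connectedComponentsWithStats(m)
for i in range(1,n):
    if 20<st[i,4]<6000:
        pts=np.argwhere(l==i)[:,::-1].astype(np.float32)
        w=np.array([unproj(s,p,8)[:2] for p in pts],np.float32)
        r=cv2.minAreaRect(w); print(i,st[i],np.round(c[i],1),"world",np.round(r[0],1),np.round(r[1],1),round(r[2],1),"mean",np.round(w.mean(0),1))
crop(s,110,110,90,150,5,"pics/a.png"); crop(s,190,105,120,140,5,"pics/b.png"); crop(s,290,105,145,145,5,"pics/c.png")
E
```

```text
1 [   0    0  512   20 4468] [250.2   8.8] world [1054.9   19.8] [  35.3 1487. ] 0.0 mean [1053.4   30.3]
21 [ 61  52  66   6 239] [92.9 54.6] world [920.1 480.1] [ 13.6 188.3] 0.0 mean [920.7 481.7]
24 [190  71  18   2  26] [199.1  71.5] world [863.7 176.5] [48.6  3. ] 88.9 mean [863.5 174.8]
26 [396  85  69  26 154] [428.1  97. ] world [ 778.2 -472.3] [193.1  26.7] 68.6 mean [ 776.4 -466.2]
27 [162  89  14  52 317] [167.6 110.9] world [737.7 261.1] [152.1  21.2] 8.2 mean [748.6 262.5]
28 [318  92  27  37 563] [330.5 109.9] world [ 743.5 -193.7] [47.5 97.2] 66.4 mean [ 743.7 -193.7]
32 [464 103  48  40 295] [502.9 118.7] world [ 728.1 -650.7] [160.2  82.5] 47.8 mean [ 710.4 -666.6]
39 [241 118  54  59 707] [267.4 148.2] world [640.9 -16.1] [147.1 164.6] 89.2 mean [637.  -15.9]
49 [158 144  13  15  94] [164.3 151.6] world [631.6 268.7] [37.2 33.2] 26.8 mean [631.2 269.2]
50 [353 144  10  10  60] [357.9 148.2] world [ 632.1 -263.4] [24.6 25.4] 87.3 mean [ 632.7 -264.5]
65 [315 169  13  16  96] [320.2 178.9] world [ 551.9 -157.6] [39.9 29.2] 46.4 mean [ 548.4 -158.4]
66 [196 173  13  1
[... 762 characters left out ...]
4 -497. ]
126 [461 316  15   7  42] [467.7 318.3] world [ 179.2 -525.1] [ 8.2 39.8] 20.3 mean [ 178.5 -525.3]
128 [ 197  320  135   64 2396] [259.8 354.1] world [100.9   2.3] [342.5 155. ] 89.7 mean [94.1 11.9]
136 [379 339  49  21  94] [400.9 349.4] world [ 105.3 -354.5] [  6.4 134.1] 20.9 mean [ 102.8 -349.6]
155 [360 361  18   8  45] [371.2 364.5] world [  63.4 -266.3] [ 8.9 47.1] 20.3 mean [  66.5 -271.9]
159 [262 363  17  10  49] [270.4 367.7] world [ 59.5 -15.2] [ 9.3 45.4] 21.8 mean [ 60.4 -15.1]
168 [334 373  16   8  53] [341.1 376.7] world [  37.3 -196.2] [10.1 41.1] 21.6 mean [  37.4 -194.4]
172 [221 376  27   8  93] [234.4 380.5] world [28.6 77.3] [12.2 68.4] 12.0 mean [29.9 77. ]
```

View pics/a.png

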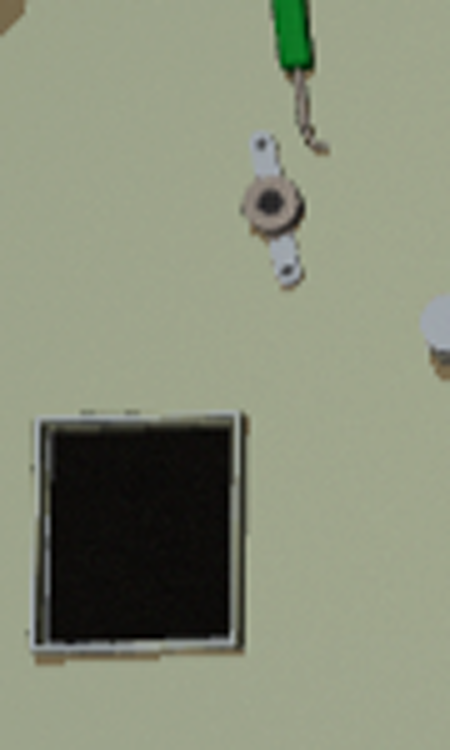

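View pics/b.png

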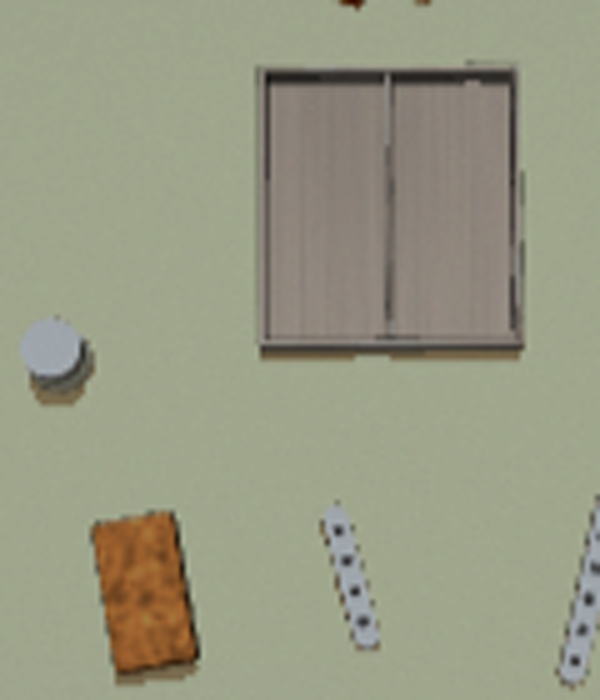

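View pics/c.png

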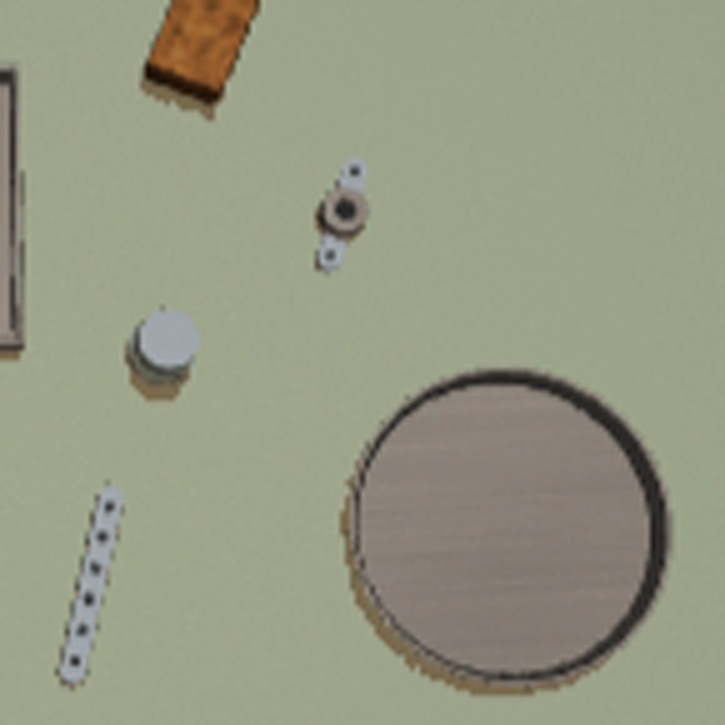

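```bash
python3 - <<'E'
import pickle
from h import *
d=pickle.load(open("d0.pkl","rb")); s=d["top"]
def W(off,pts,z): return np.array([unproj(s,((p[0]+.5)/5-.5+off[0],(p[1]+.5)/5-.5+off[1]),z)[:2] for p in pts])
A=(110,110);B=(190,105);C=(290,105)
def yaw(a,b): v=b-a; return np.degrees(np.arctan2(v[1],v[0]))
for n,off,pts,z,hub in [("LH",A,[(287,271),(261,144)],5,((271,203),16)),("SH",C,[(329,256),(354,171)],5,((345,209),14)),("LB",C,[(75,660),(109,507)],10,None),("SB",B,[(363,621),(338,530)],10,None)]:
    w=W(off,pts,z); print(n,w.mean(0).round(1),"yaw",yaw(*w).round(1),"len",np.linalg.norm(w[1]-w[0]).round(1), W(off,[hub[0]],hub[1]).round(1) if hub else "")
for n,off,pts,z in [("CB",B,[(93,524),(174,512),(197,657),(115,672)],30),("BT",B,[(257,67),(518,67),(523,348),(262,348)],18),("WT",A,[(37,415),(243,412),(240,648),(32,650)],18)]:
    w=W(off,pts,z); print(n,w.mean(0).round(1),yaw(w[3],w[0]).round(1),yaw(w[2],w[1]).round(1),yaw(w[1],w[0]).round(1)-90,[np.linalg.norm(w[i]-w[i-1]).round(1) for i in range(4)])
w=W(C,[(355,515),(665,525),(505,370),(515,683)],20);print("DI",w.round(1),w[2:].mean(0),w[:2].mean(0))
E
```

```text
LH [633.6 269.7] yaw 12.5 len 74.3 [[633.3 269. ]]
SH [ 636.1 -265.3] yaw -18.4 len 50.5 [[ 636.3 -265.5]]
LB [ 433.6 -121.8] yaw -14.1 len 84.3 
SB [439.3   7.6] yaw 14.6 len 50.7 
CB [430.6 116.4] 8.7 9.0 7.700000000000003 [np.float64(79.3), np.float64(43.5), np.float64(77.9), np.float64(43.8)]
BT [640.8 -16.5] 0.7 -0.4 -1.0 [np.float64(158.4), np.float64(144.4), np.float64(158.0), np.float64(141.5)]
WT [453.4 336.5] 1.0 0.6 0.09999999999999432 [np.float64(126.7), np.float64(112.1), np.float64(127.1), np.float64(111.4)]
DI [[ 467.3 -261.7]
 [ 459.9 -425.3]
 [ 544.6 -345.7]
 [ 377.4 -341.3]] [ 461.02208452 -343.4794645 ] [ 463.58073489 -343.52065926]
```

```bash
python3 - <<'E'
import pickle
from h import *
d=pickle.load(open("d0.pkl","rb"))
r=(0,0,255);g=(0,255,0);b=(255,0,0)
ov=[(box(633.5,269.5,12.5,90,14,5),r),(circ(633.5,269.5,16,16),b),(box(636.2,-265.4,-18.4,66,14,5),r),(circ(636.2,-265.4,13,14),b),(box(433.6,-121.8,-14.1,110,14,10),r),(box(439.3,7.6,14.6,80,14,10),r),(box(430.6,116.4,8.5,80,44,30),g),(box(430.6,116.4,8.5,80,44,0),b),(box(640.8,-16.5,0,158,144,18),r),(box(453.4,336.5,.5,128,112,18),r),(circ(462,-343.5,86,20),r)]
crop(d["top"],110,105,310,150,2.5,"pics/ov_top.png",ov)
crop(d["scene"],30,110,350,220,2.2,"pics/ov_sc.png",ov)
E
```

```text
(no output)
```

View pics/ov_top.png

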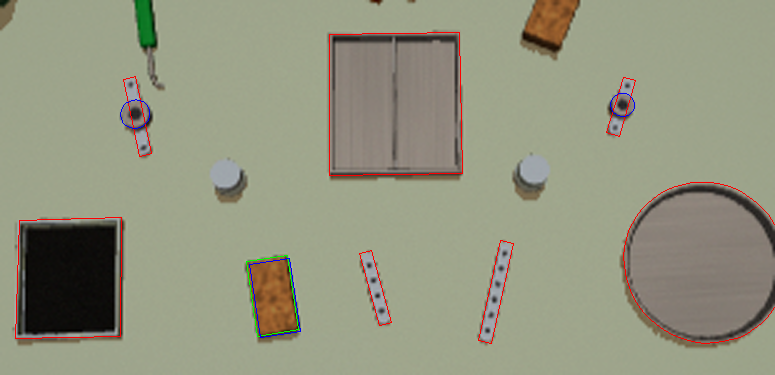

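View pics/ov_sc.png

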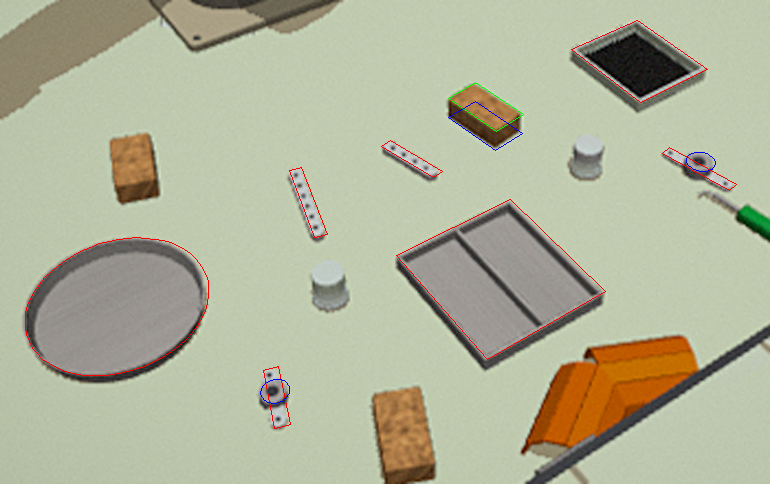

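```bash
cat > pl.py <<'E'
import sys,json,numpy as np
# usage: pl.py cx cy cz cyaw  tx ty tz tyaw : commanded -> target, tool axes (m, deg)
v=list(map(float,sys.argv[1:]));c,t=np.array(v[:4]),np.array(v[4:])
a=np.radians(c[3]);D=t[:3]-c[:3]
print("tx %.4f ty %.4f tz %.4f rz %.2f"%((np.cos(a)*D[0]+np.sin(a)*D[1])/1e3,(np.sin(a)*D[0]-np.cos(a)*D[1])/1e3,-D[2]/1e3,c[3]-t[3]), "rows",max(np.linalg.norm(D)/50,abs(c[3]-t[3])/8.59))
E
python3 -c "
from bench import r
print(r.tip_extent,[a for a in dir(r) if a[0]!='_'])"
python3 pl.py 235.769 -551.741 239.292 23.135 636.2 -265.4 100 -18.4
python3 pl.py 235.769 -551.741 239.292 23.135 636.2 -265.4 45 -18.4
```

```text
8.0 ['PlanningError', 'tip_extent']
tx 0.4807 ty -0.1060 tz 0.1393 rz 41.53 rows 10.232075357541108
tx 0.4807 ty -0.1060 tz 0.1943 rz 41.53 rows 10.584621586169249
```

Emit:
{"api": "move_arm", "payload": {"rows": [[[0.48,-0.106,0.139,0,0,41.5],[0.4807,-0.106,0.139,0,0,41.5],[0.4807,-0.106,0.139,0,0,41.5],[0.4807,-0.106,0.139,0,0,41.5],[0.4807,-0.106,0.139,0,0,41.5],[0.4807,-0.106,0.139,0,0,41.5],[0.4807,-0.106,0.139,0,0,41.5],[0.4807,-0.106,0.139,0,0,41.5],[0.4807,-0.106,0.139,0,0,41.5],[0.4807,-0.106,0.139,0,0,41.5],[0.4807,-0.106,0.139,0,0,41.5],[0.4807,-0.106,0.139,0,0,41.5],[0.4807,-0.106,0.139,0,0,41.5],[0.4807,-0.106,0.139,0,0,41.5],[0.4807,-0.106,0.139,0,0,41.5]]], "grip": 0.55, "newtons": 50}}

```text
time: 1.6
tool_pos: [635.5, -266.7, 100.9]
tcp_rot: [180.0, -0.0, -18.5]
ft_force: [0.2, -0.4, 0.0]
finger_gap: 47.1
```

Emit:
{"api": "move_arm", "payload": {"rows": [[[0,0,0.03,0,0,0],[0,0,0.06,0,0,0],[0,0,0.08,0,0,0],[0,0,0.09,0,0,0],[0,0,0.09,0,0,0],[0,0,0.09,0,0,0]]]}}

```text
time: 2.2
tool_pos: [636.7, -266.2, 11.7]
tcp_rot: [180.0, -0.1, -18.4]
ft_force: [0.1, -0.1, 0.6]
finger_gap: 47.4
```

```bash
cat > snap.py <<'E'
import sys,pickle
from bench import viewer,sensors
from h import *
# snap.py tag cam u v w h f
t,cam=sys.argv[1:3]; u,v,w,h=map(int,sys.argv[3:7]); f=float(sys.argv[7])
s=viewer.snapshot(cam); pickle.dump(s,open(f"s_{t}.pkl","wb")); crop(s,u,v,w,h,f,f"pics/{t}.png")
q=sensors.sense(); print(q["time"],q["tool_pos"].round(2),q["tcp_rot"].round(2),q["ft_force"].round(1),round(q["finger_gap"],1))
E
python3 snap.py g1 scene 110 220 150 150 5
```

```text
2.25 [ 637.2  -266.3    12.31] [ 1.7998e+02 -1.6000e-01 -1.8390e+01] [ 0.9 -0.4  0.9] 47.0
```

View pics/g1.png

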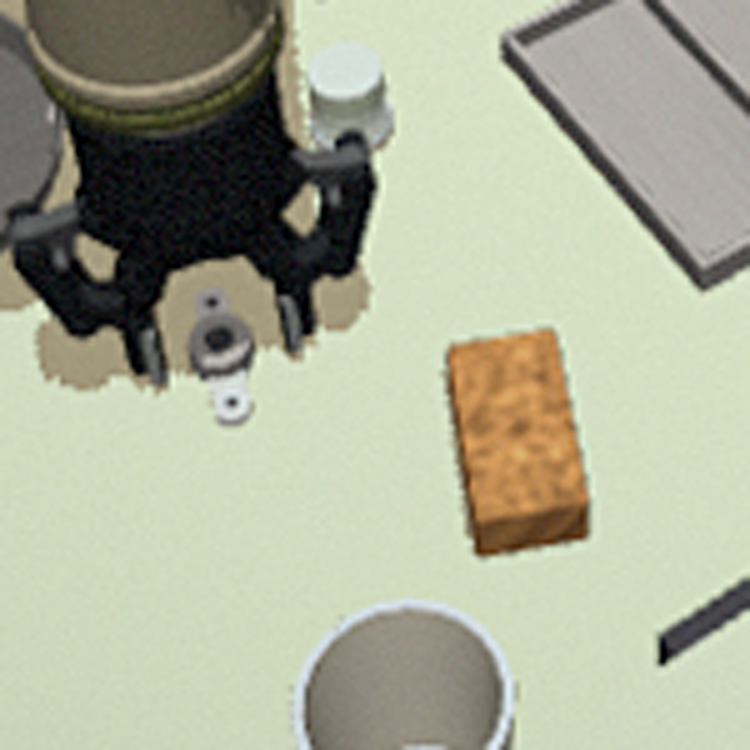

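The fingers straddle the small hinge hub at about (220,340) in the crop, so I'll close.

Emit:
{"api": "move_arm", "payload": {"rows": [[[0,0,0,0,0,0],[0,0,0,0,0,0],[0,0,0,0,0,0],[0,0,0,0,0,0],[0,0,0,0,0,0],[0,0,0,0,0,0],[0,0,0,0,0,0],[0,0,0,0,0,0]]], "grip": 0}}

```text
time: 3.05
tool_pos: [637.4, -266.0, 12.4]
tcp_rot: [180.0, -0.2, -18.4]
ft_force: [-0.9, 0.0, 6.4]
finger_gap: 23.0
```

```bash
python3 pl.py 636.2 -265.4 10.3 -18.4 462 -378 100 0;python3 snap.py g2 scene 110 220 150 150 5
```

```text
tx -0.1298 ty 0.1618 tz -0.0897 rz -18.40 rows 4.5197561881145765
3.1 [ 637.4  -266.05   12.42] [ 1.7997e+02 -1.7000e-01 -1.8360e+01] [-1.8  0.6  7.2] 22.8
```

View pics/g2.png

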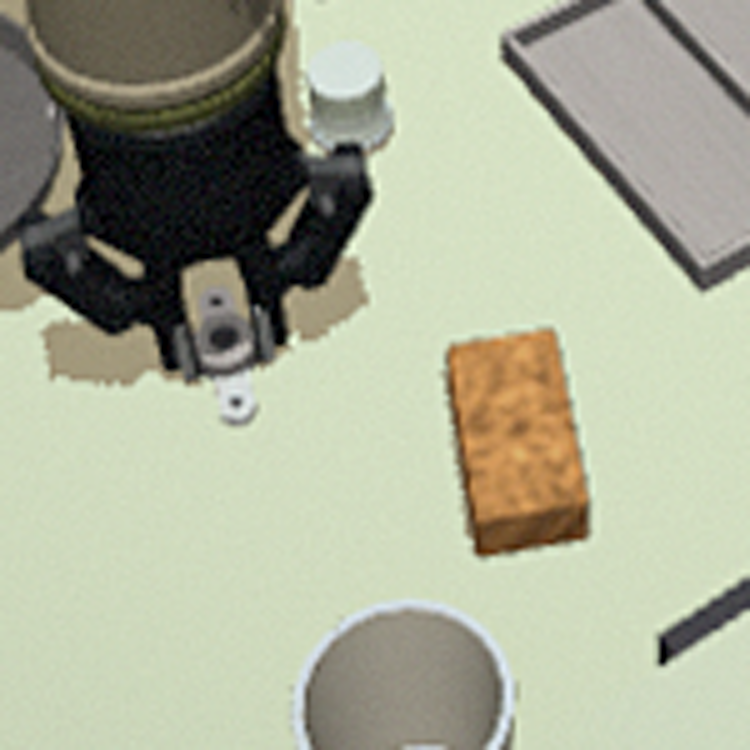

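Emit:
{"api": "move_arm", "payload": {"rows": [[[0,0,-0.01,0,0,0],[0,0,-0.03,0,0,0],[0,0,-0.06,0,0,0],[0,0,-0.09,0,0,0],[-0.02,0.03,-0.09,0,0,-4],[-0.06,0.07,-0.09,0,0,-10],[-0.09,0.11,-0.09,0,0,-16],[-0.12,0.145,-0.09,0,0,-18.4],[-0.13,0.162,-0.09,0,0,-18.4],[-0.13,0.162,-0.09,0,0,-18.4],[-0.13,0.162,-0.09,0,0,-18.4]]]}}

```text
time: 4.2
tool_pos: [461.8, -378.5, 101.1]
tcp_rot: [180.0, -0.1, -0.0]
ft_force: [-0.8, -0.5, -0.4]
finger_gap: 23.4
```

```bash
python3 snap.py g3 scene 30 160 200 150 4
```

```text
4.25 [ 462.44 -377.97  100.93] [ 1.7999e+02 -5.0000e-02  2.0000e-02] [ 0.3 -0.5 -0.7] 23.1
```

View pics/g3.png

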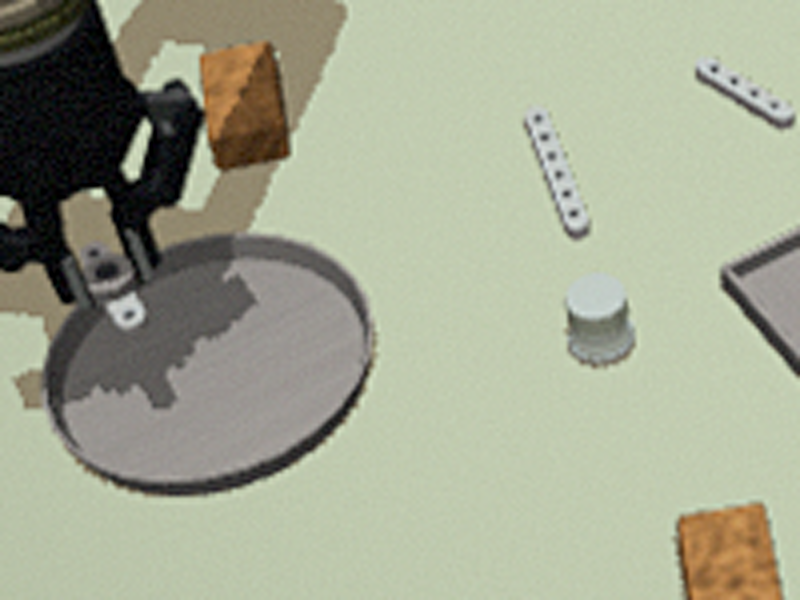

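Emit:
{"api": "move_arm", "payload": {"rows": [[[0,0,0.03,0,0,0],[0,0,0.055,0,0,0],[0,0,0.07,0,0,0],[0,0,0.078,0,0,0],[0,0,0.082,0,0,0],[0,0,0.084,0,0,0],[0,0,0.085,0,0,0],[0,0,0.085,0,0,0]]]}}

```text
time: 5.05
tool_pos: [462.4, -378.7, 16.4]
tcp_rot: [179.9, -0.1, 0.0]
ft_force: [0.6, 1.1, 1.8]
finger_gap: 23.6
```

```bash
python3 snap.py g4 scene 30 160 200 150 4
```

```text
5.1 [ 462.43 -378.71   16.44] [ 1.7994e+02 -8.0000e-02  3.0000e-02] [0.2 1.7 2.7] 22.9
```

View pics/g4.png

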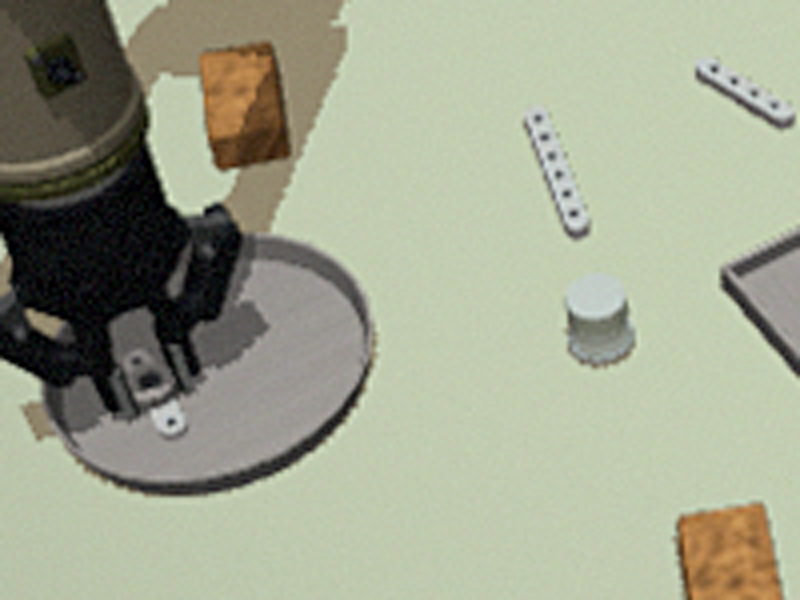

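Emit:
{"api": "move_arm", "payload": {"rows": [[[0,0,0.001,0,0,0],[0,0,0.001,0,0,0],[0,0,0.001,0,0,0],[0,0,0.001,0,0,0],[0,0,-0.01,0,0,0],[0,0,-0.03,0,0,0],[0,0,-0.06,0,0,0],[0,0,-0.085,0,0,0],[0,0,-0.085,0,0,0]]], "grip": 0.45}}

```text
time: 6.0
tool_pos: [464.2, -380.6, 106.2]
tcp_rot: [179.7, -0.3, 0.0]
ft_force: [-0.0, -1.1, -0.3]
finger_gap: 38.5
```

```bash
python3 snap.py g5 scene 30 160 200 150 4;  python3 pl.py 462 -378 100.3 0 433.6 -121.8 80.3 -14.1
```

```text
6.05 [ 463.3  -379.71  103.83] [ 1.7977e+02 -2.3000e-01  4.0000e-02] [0.4 0.5 0.5] 38.2
tx -0.0284 ty -0.2562 tz 0.0200 rz 14.10 rows 5.1708800024754
```

View pics/g5.png

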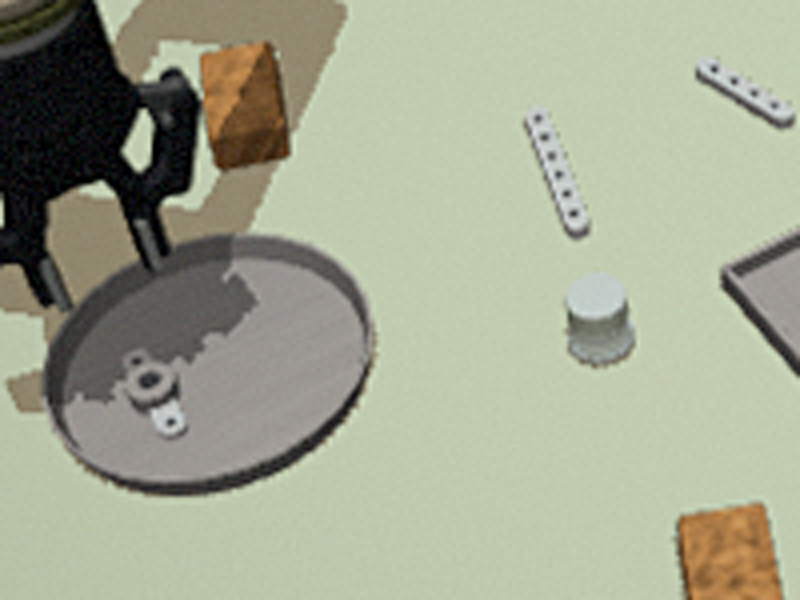

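The small hinge lies flat in the dish with its hub at (150,380) in the crop. The long bar is next.

Emit:
{"api": "move_arm", "payload": {"rows": [[[-0.0284,-0.2562,0,0,0,14.1],[-0.0284,-0.2562,0,0,0,14.1],[-0.0284,-0.2562,0,0,0,14.1],[-0.0284,-0.2562,0,0,0,14.1],[-0.0284,-0.2562,0,0,0,14.1],[-0.0284,-0.2562,0.01,0,0,14.1],[-0.0284,-0.2562,0.04,0,0,14.1],[-0.0284,-0.2562,0.07,0,0,14.1],[-0.0284,-0.2562,0.084,0,0,14.1],[-0.0284,-0.2562,0.09,0,0,14.1],[-0.0284,-0.2562,0.09,0,0,14.1],[-0.0284,-0.2562,0.09,0,0,14.1]]], "grip": 0.4}}

```text
time: 7.25
tool_pos: [433.7, -122.4, 10.9]
tcp_rot: [180.0, -0.0, -14.1]
ft_force: [-0.8, -0.6, -0.0]
finger_gap: 34.1
```

```bash
python3 snap.py g6 scene 110 140 150 150 5
```

```text
7.3 [ 433.99 -122.51   11.23] [ 1.7999e+02 -9.0000e-02 -1.4080e+01] [ 0.3 -0.   0.2] 34.4
```

View pics/g6.png

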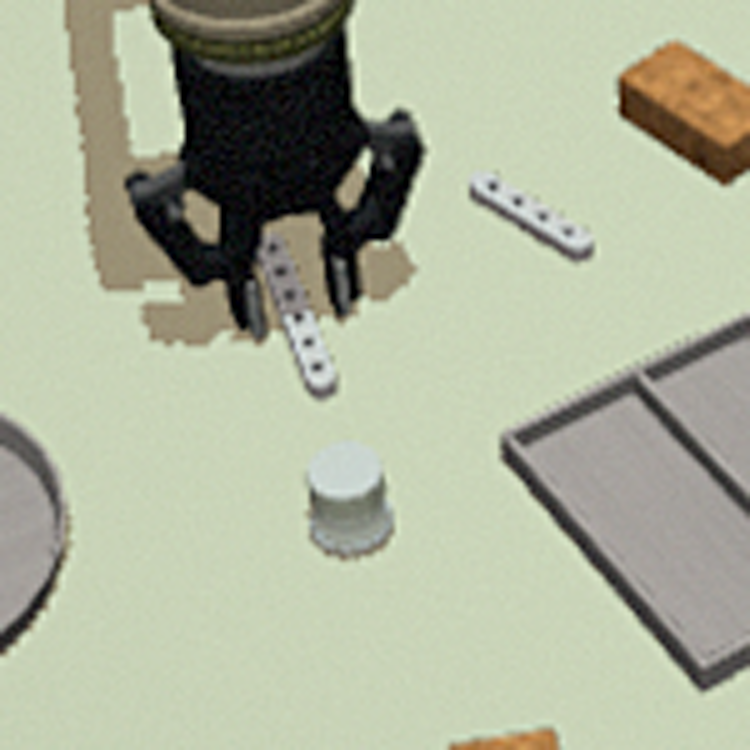

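Emit:
{"api": "move_arm", "payload": {"rows": [[[0,0,0,0,0,0],[0,0,0,0,0,0],[0,0,0,0,0,0],[0,0,0,0,0,0],[0,0,0,0,0,0],[0,0,0,0,0,0],[0,0,0,0,0,0],[0,0,0,0,0,0]]], "grip": 0, "newtons": 60}}

```text
time: 8.1
tool_pos: [434.2, -122.5, 11.5]
tcp_rot: [180.0, -0.1, -14.1]
ft_force: [-1.7, -0.9, 5.8]
finger_gap: 11.8
```

```bash
python3 pl.py 433.6 -121.8 10.3 -14.1 640.8 -51.5 100.3 0
```

```text
tx 0.1838 ty -0.1187 tz -0.0900 rz -14.10 rows 4.731762039663447
```

Emit:
{"api": "move_arm", "payload": {"rows": [[[0,0,-0.01,0,0,0],[0,0,-0.03,0,0,0],[0,0,-0.06,0,0,0],[0,0,-0.09,0,0,0],[0.03,-0.02,-0.09,0,0,-3],[0.07,-0.045,-0.09,0,0,-8],[0.11,-0.07,-0.09,0,0,-12],[0.15,-0.1,-0.09,0,0,-14.1],[0.175,-0.113,-0.09,0,0,-14.1],[0.1838,-0.1187,-0.09,0,0,-14.1],[0.1838,-0.1187,-0.09,0,0,-14.1],[0.1838,-0.1187,-0.09,0,0,-14.1]]]}}

```text
time: 9.3
tool_pos: [639.2, -51.9, 100.2]
tcp_rot: [180.0, 0.1, 0.0]
ft_force: [0.2, -0.8, -0.9]
finger_gap: 11.3
```

```bash
python3 snap.py g7 scene 180 160 150 150 5
```

```text
9.35 [639.   -52.04 100.24] [1.8e+02 7.0e-02 0.0e+00] [-0.5 -0.  -0.6] 11.4
```

View pics/g7.png

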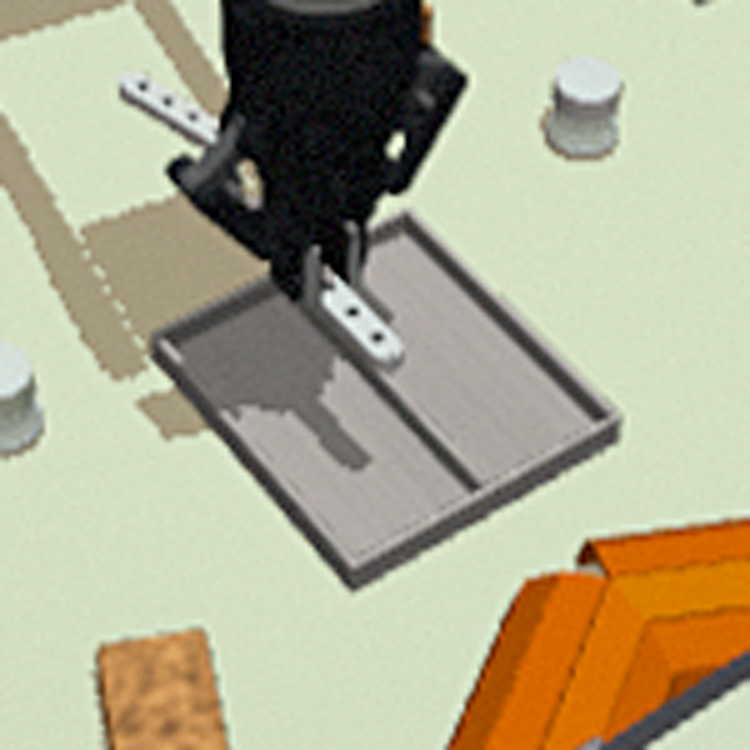

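Emit:
{"api": "move_arm", "payload": {"rows": [[[0,0,0.03,0,0,0],[0,0,0.055,0,0,0],[0,0,0.07,0,0,0],[0,0,0.078,0,0,0],[0,0,0.082,0,0,0],[0,0,0.084,0,0,0],[0,0,0.085,0,0,0],[0,0,0.085,0,0,0]]]}}

```text
time: 10.15
tool_pos: [641.0, -51.6, 16.2]
tcp_rot: [180.0, -0.1, 0.0]
ft_force: [-0.5, 1.1, -0.9]
finger_gap: 12.2
```

```bash
python3 snap.py g8 scene 180 160 150 150 5
```

```text
10.2 [640.95 -51.6   16.19] [ 1.7999e+02 -7.0000e-02  4.0000e-02] [ 1.  -0.3 -0.2] 11.8
```

View pics/g8.png

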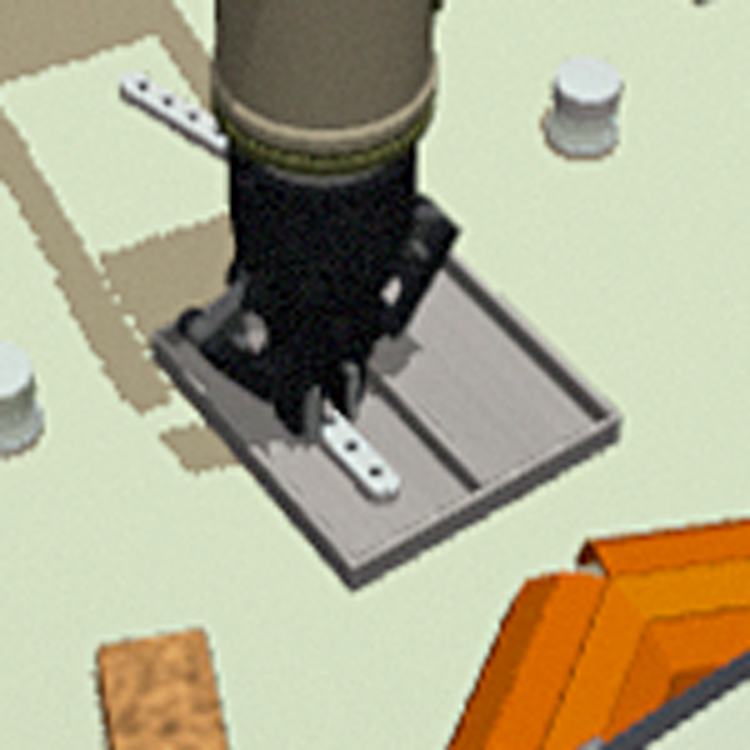

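Bar is in the right-hand bay. I'll lower 1 mm, release and lift.

Emit:
{"api": "move_arm", "payload": {"rows": [[[0,0,0.001,0,0,0],[0,0,0.001,0,0,0],[0,0,0.001,0,0,0],[0,0,0.001,0,0,0],[0,0,-0.01,0,0,0],[0,0,-0.03,0,0,0],[0,0,-0.06,0,0,0],[0,0,-0.085,0,0,0],[0,0,-0.085,0,0,0]]], "grip": 0.27}}

```text
time: 11.1
tool_pos: [643.7, -52.0, 106.6]
tcp_rot: [179.9, -0.5, 0.0]
ft_force: [1.0, -0.3, 0.2]
finger_gap: 22.8
```

```bash
python3 snap.py g9 scene 180 160 150 150 5; python3 pl.py 640.8 -51.5 100.3 0 439.3 7.6 100.3 14.6
```

```text
11.15 [642.51 -51.88 104.11] [ 1.7995e+02 -3.3000e-01  4.0000e-02] [ 0.7 -0.3  0.4] 23.1
tx -0.2015 ty -0.0591 tz -0.0000 rz -14.60 rows 4.199764755316658
```

View pics/g9.png

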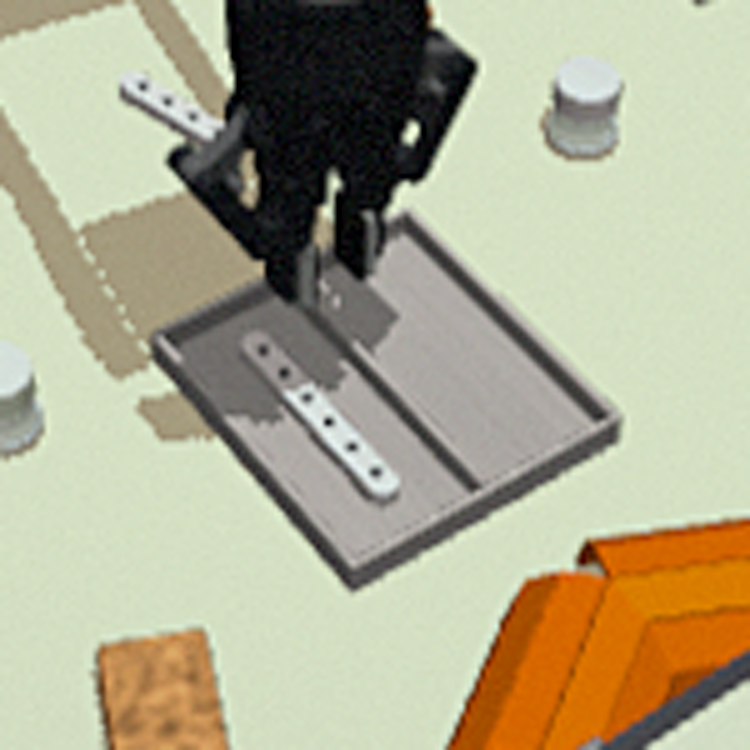

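The long bar lies flat along its bay, from (255,345) to (385,485) in the crop. On to the short bar.

Emit:
{"api": "move_arm", "payload": {"rows": [[[-0.2015,-0.0591,0,0,0,-14.6],[-0.2015,-0.0591,0,0,0,-14.6],[-0.2015,-0.0591,0,0,0,-14.6],[-0.2015,-0.0591,0,0,0,-14.6],[-0.2015,-0.0591,0,0,0,-14.6],[-0.2015,-0.0591,0.03,0,0,-14.6],[-0.2015,-0.0591,0.06,0,0,-14.6],[-0.2015,-0.0591,0.08,0,0,-14.6],[-0.2015,-0.0591,0.089,0,0,-14.6],[-0.2015,-0.0591,0.089,0,0,-14.6],[-0.2015,-0.0591,0.089,0,0,-14.6]]], "grip": 0.4}}

```text
time: 12.25
tool_pos: [439.3, 7.4, 11.9]
tcp_rot: [180.0, -0.0, 14.6]
ft_force: [1.0, -0.4, 1.4]
finger_gap: 34.3
```

```bash
python3 snap.py g10 scene 150 120 150 120 5
```

```text
12.3 [439.79   7.33  12.37] [ 1.7997e+02 -8.0000e-02  1.4630e+01] [ 0.6 -0.2 -0.7] 34.2
```

View pics/g10.png

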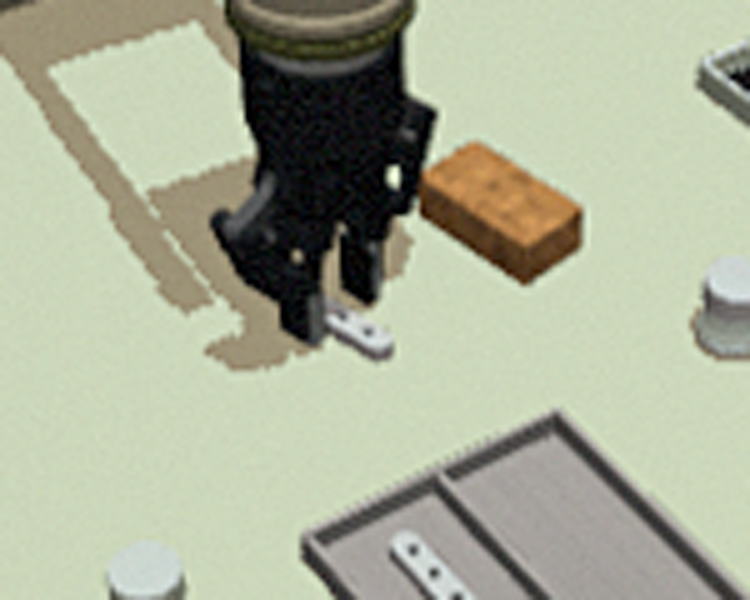

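Emit:
{"api": "move_arm", "payload": {"rows": [[[0,0,0,0,0,0],[0,0,0,0,0,0],[0,0,0,0,0,0],[0,0,0,0,0,0],[0,0,0,0,0,0],[0,0,0,0,0,0],[0,0,0,0,0,0],[0,0,-0.01,0,0,0],[0,0,-0.03,0,0,0],[0,0,-0.06,0,0,0],[0,0,-0.089,0,0,0],[0,0,-0.089,0,0,0]]], "grip": 0}}

```text
time: 13.5
tool_pos: [442.3, 7.1, 105.8]
tcp_rot: [179.8, -0.5, 14.6]
ft_force: [0.4, -0.7, -0.8]
finger_gap: 11.5
```

```bash
python3 pl.py 439.3 7.6 100.3 14.6 640.8 18.5 100.3 0; python3 snap.py g11 scene 150 120 150 120 5
```

```text
tx 0.1977 ty 0.0402 tz -0.0000 rz 14.60 rows 4.035891970803974
13.55 [441.06   7.24 103.58] [179.88  -0.33  14.64] [-0.  -0.1 -0.2] 11.8
```

View pics/g11.png

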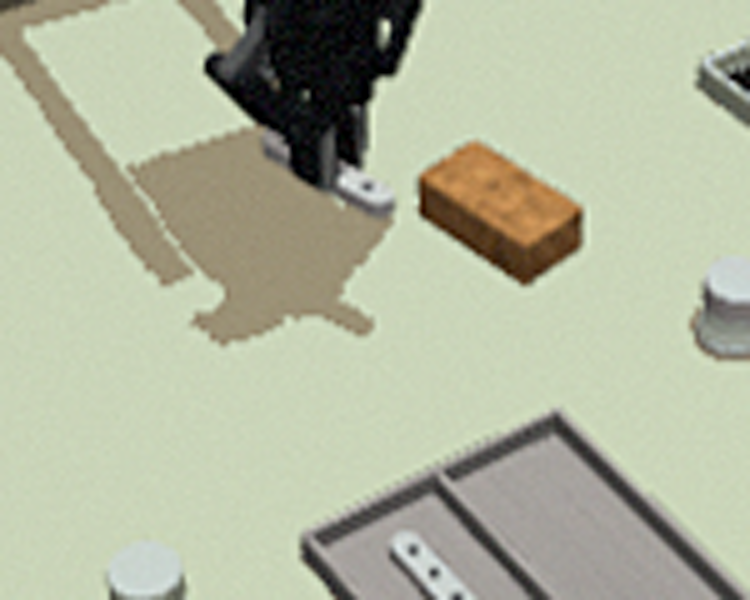

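Emit:
{"api": "move_arm", "payload": {"rows": [[[0.04,0.008,0,0,0,4],[0.08,0.016,0,0,0,8],[0.12,0.024,0,0,0,12],[0.16,0.032,0,0,0,14.6],[0.19,0.0385,0,0,0,14.6],[0.1977,0.0402,0,0,0,14.6],[0.1977,0.0402,0,0,0,14.6],[0.1977,0.0402,0.03,0,0,14.6],[0.1977,0.0402,0.055,0,0,14.6],[0.1977,0.0402,0.07,0,0,14.6],[0.1977,0.0402,0.077,0,0,14.6],[0.1977,0.0402,0.081,0,0,14.6],[0.1977,0.0402,0.083,0,0,14.6],[0.1977,0.0402,0.084,0,0,14.6],[0.1977,0.0402,0.084,0,0,14.6]]]}}

```text
time: 15.05
tool_pos: [640.9, 18.5, 17.3]
tcp_rot: [180.0, -0.1, 0.0]
ft_force: [-1.0, -0.1, -0.9]
finger_gap: 11.6
```

```bash
python3 snap.py g12 scene 180 160 150 150 5
```

```text
15.1 [640.88  18.46  17.21] [ 1.8e+02 -8.0e-02  4.0e-02] [-0.1 -0.7 -0.3] 11.5
```

View pics/g12.png

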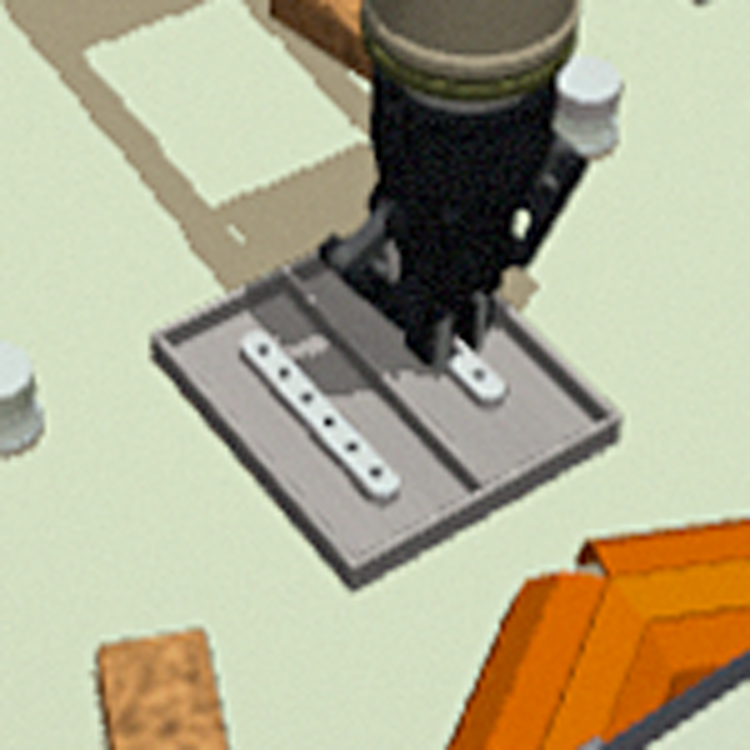

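Emit:
{"api": "move_arm", "payload": {"rows": [[[0,0,0.001,0,0,0],[0,0,0.001,0,0,0],[0,0,0.001,0,0,0],[0,0,0.001,0,0,0],[0,0,-0.01,0,0,0],[0,0,-0.03,0,0,0],[0,0,-0.06,0,0,0],[0,0,-0.084,0,0,0],[0,0,-0.084,0,0,0]]], "grip": 0.27}}

```text
time: 16.0
tool_pos: [643.6, 18.4, 106.4]
tcp_rot: [180.0, -0.5, 0.0]
ft_force: [0.9, -0.2, 0.4]
finger_gap: 23.0
```

```bash
python3 snap.py g13 scene 180 160 150 150 5; python3 pl.py 640.8 18.5 100.3 0 430.6 116.4 100.3 8.5
```

```text
16.05 [642.41  18.38 104.04] [ 1.7998e+02 -3.3000e-01  3.0000e-02] [0.5 0.1 0. ] 23.1
tx -0.2102 ty -0.0979 tz -0.0000 rz -8.50 rows 4.637604985334563
```

View pics/g13.png

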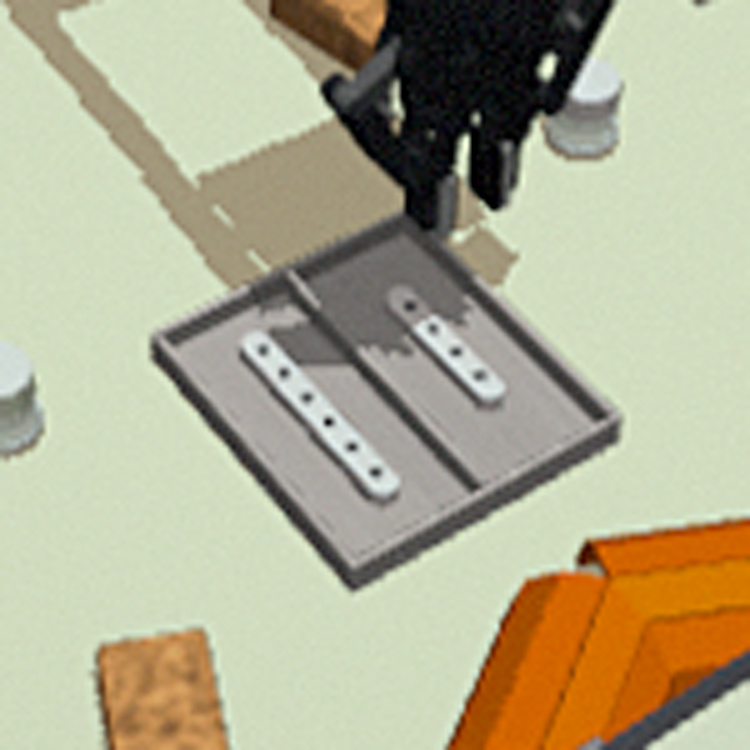

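Both bars lie flat in their bays. Next is the cork block.

Emit:
{"api": "move_arm", "payload": {"rows": [[[-0.2102,-0.0979,0,0,0,-8.5],[-0.2102,-0.0979,0,0,0,-8.5],[-0.2102,-0.0979,0,0,0,-8.5],[-0.2102,-0.0979,0,0,0,-8.5],[-0.2102,-0.0979,0,0,0,-8.5],[-0.2102,-0.0979,0,0,0,-8.5],[-0.2102,-0.0979,0.03,0,0,-8.5],[-0.2102,-0.0979,0.06,0,0,-8.5],[-0.2102,-0.0979,0.08,0,0,-8.5],[-0.2102,-0.0979,0.087,0,0,-8.5],[-0.2102,-0.0979,0.087,0,0,-8.5],[-0.2102,-0.0979,0.087,0,0,-8.5]]], "grip": 0.85}}

```text
time: 17.25
tool_pos: [430.8, 116.2, 14.1]
tcp_rot: [180.0, -0.0, 8.5]
ft_force: [-0.7, 1.0, 1.1]
finger_gap: 72.1
```

```bash
python3 snap.py g14 scene 190 100 150 120 5
```

```text
17.3 [431.16 116.33  14.49] [ 1.80e+02 -1.10e-01  8.53e+00] [-0.1 -0.9 -0.2] 72.6
```

View pics/g14.png

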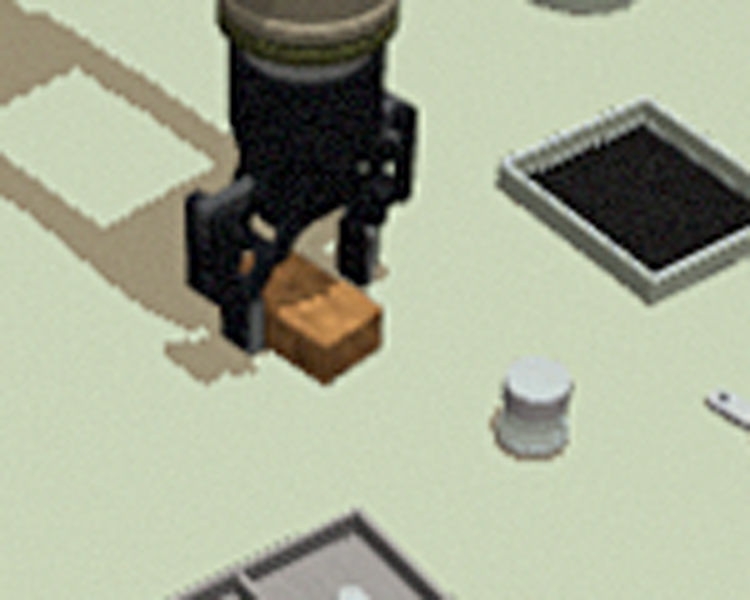

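Emit:
{"api": "move_arm", "payload": {"rows": [[[0,0,0,0,0,0],[0,0,0,0,0,0],[0,0,0,0,0,0],[0,0,0,0,0,0],[0,0,0,0,0,0],[0,0,0,0,0,0],[0,0,0,0,0,0],[0,0,-0.01,0,0,0],[0,0,-0.03,0,0,0],[0,0,-0.06,0,0,0],[0,0,-0.087,0,0,0],[0,0,-0.087,0,0,0]]], "grip": 0}}

```text
time: 18.5
tool_pos: [433.0, 116.8, 105.2]
tcp_rot: [-180.0, -0.4, 8.5]
ft_force: [0.5, -1.0, -0.1]
finger_gap: 43.1
```

```bash
python3 pl.py 430.6 116.4 100.3 8.5 453.4 336.5 100.3 0.5; python3 snap.py g15 scene 190 100 150 120 5
```

```text
tx 0.0551 ty -0.2143 tz -0.0000 rz 8.00 rows 4.425555332384851
18.55 [431.82 116.56 103.08] [180.    -0.29   8.54] [-0.9  0.7 -1.6] 42.9
```

View pics/g15.png

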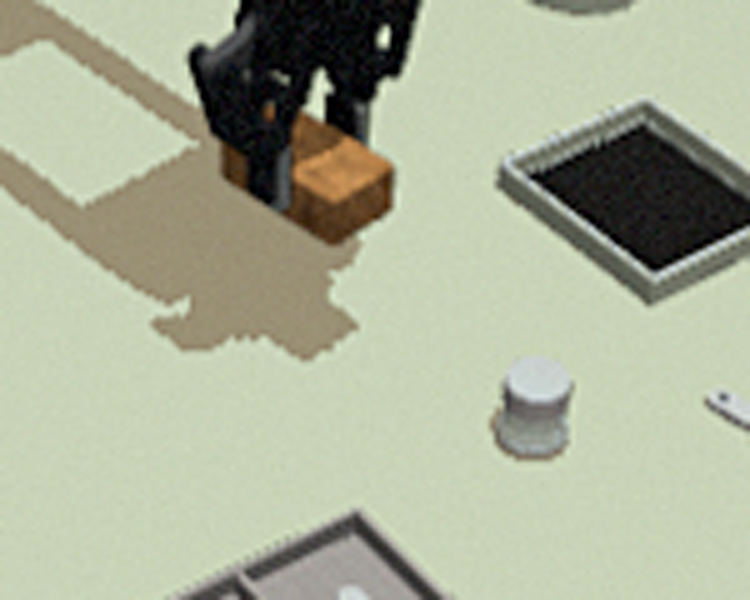

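Emit:
{"api": "move_arm", "payload": {"rows": [[[0.01,-0.04,0,0,0,2],[0.02,-0.08,0,0,0,4],[0.03,-0.12,0,0,0,6],[0.04,-0.16,0,0,0,8],[0.05,-0.2,0,0,0,8],[0.055,-0.2143,0,0,0,8],[0.055,-0.2143,0,0,0,8],[0.055,-0.2143,0.03,0,0,8],[0.055,-0.2143,0.055,0,0,8],[0.055,-0.2143,0.07,0,0,8],[0.055,-0.2143,0.077,0,0,8],[0.055,-0.2143,0.08,0,0,8],[0.055,-0.2143,0.082,0,0,8],[0.055,-0.2143,0.082,0,0,8],[0.055,-0.2143,0.082,0,0,8]]]}}

```text
time: 20.05
tool_pos: [453.2, 336.8, 19.3]
tcp_rot: [-180.0, -0.1, 0.5]
ft_force: [0.5, -0.2, -1.3]
finger_gap: 43.2
```

```bash
python3 snap.py g16 scene 230 80 150 120 5
```

```text
20.1 [453.19 336.76  19.26] [-1.7995e+02 -8.0000e-02  5.4000e-01] [-0.8 -0.7  0.2] 42.9
```

View pics/g16.png

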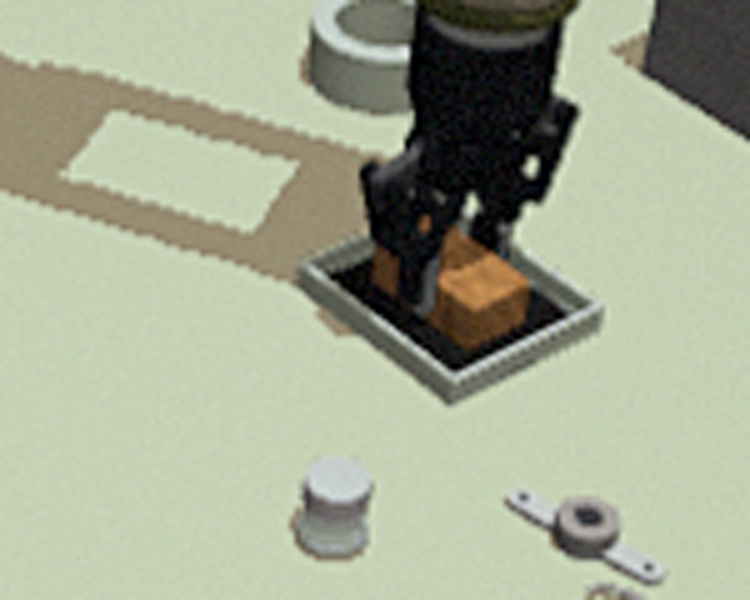

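Emit:
{"api": "move_arm", "payload": {"rows": [[[0,0,0.001,0,0,0],[0,0,0.001,0,0,0],[0,0,0.001,0,0,0],[0,0,0.001,0,0,0],[0,0,0.001,0,0,0],[0,0,-0.01,0,0,0],[0,0,-0.03,0,0,0],[0,0,-0.06,0,0,0],[0,0,-0.082,0,0,0],[0,0,-0.082,0,0,0]]], "grip": 0.65}}

```text
time: 21.1
tool_pos: [455.2, 338.0, 105.5]
tcp_rot: [-179.8, -0.4, 0.5]
ft_force: [0.6, 0.7, 0.3]
finger_gap: 55.3
```

```bash
python3 snap.py g17 scene 230 80 150 120 5; python3 pl.py 453.4 336.5 100.3 0.5 633.5 269.5 100.3 -3
```

```text
21.15 [454.17 337.37 103.25] [-179.85   -0.25    0.54] [ 0.4  0.4 -0.5] 55.5
tx 0.1795 ty 0.0686 tz -0.0000 rz 3.50 rows 3.8431762905180404
```

View pics/g17.png

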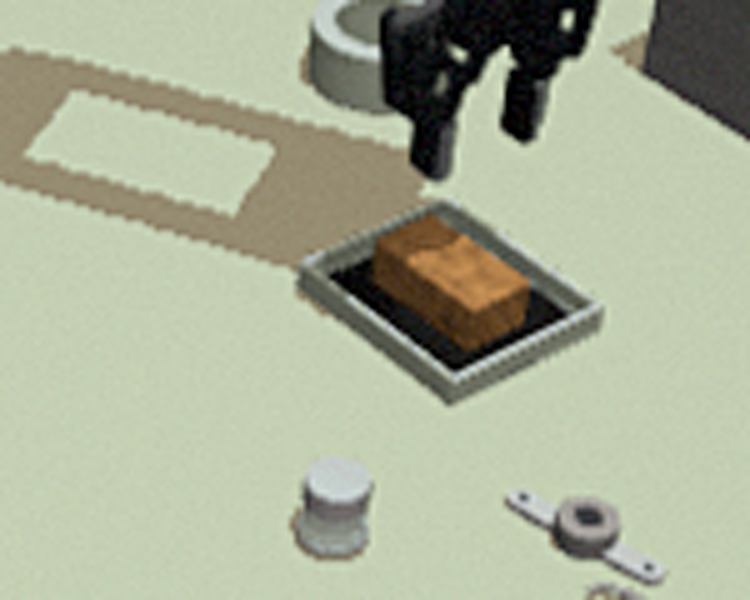

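The cork block lies flat in the white tray. For the large hinge I'll stop above it and check clearance to the deburring blade before going down.

Emit:
{"api": "move_arm", "payload": {"rows": [[[0.1795,0.0686,0,0,0,3.5],[0.1795,0.0686,0,0,0,3.5],[0.1795,0.0686,0,0,0,3.5],[0.1795,0.0686,0,0,0,3.5],[0.1795,0.0686,0,0,0,3.5],[0.1795,0.0686,0.02,0,0,3.5],[0.1795,0.0686,0.04,0,0,3.5],[0.1795,0.0686,0.06,0,0,3.5],[0.1795,0.0686,0.06,0,0,3.5],[0.1795,0.0686,0.06,0,0,3.5]]], "grip": 0.54}}

```text
time: 22.15
tool_pos: [631.4, 269.4, 39.3]
tcp_rot: [180.0, 0.1, -2.9]
ft_force: [0.5, 0.6, 1.0]
finger_gap: 46.1
```

```bash
python3 snap.py g18 scene 290 130 120 110 6; python3 - <<'E'
import pickle
from h import *
s=pickle.load(open("d0.pkl","rb"))["top"]
print(unproj(s,(320/5+110,150/5+110),5),unproj(s,(300/5+110,70/5+110),8))
E
```

```text
22.2 [632.46 269.72  40.72] [-1.80e+02  1.00e-02 -2.95e+00] [ 0.3 -0.4  0.4] 46.2
[664.74135854 243.46164378   5.        ] [710.18286869 254.92479043   8.        ]
```

View pics/g18.png

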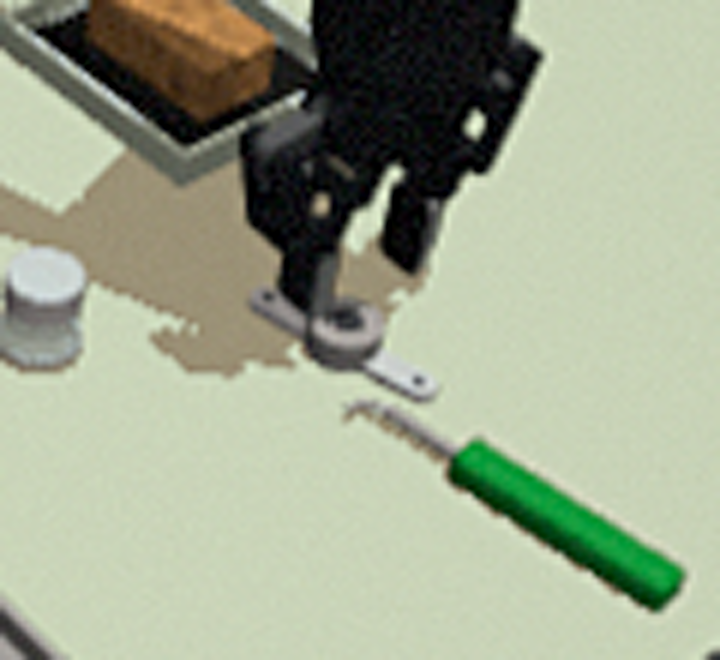

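The blade tip is at x≈665 and the fingers reach only x≈645, so it's clear. Going down to grasp.

Emit:
{"api": "move_arm", "payload": {"rows": [[[0,0,0.01,0,0,0],[0,0,0.02,0,0,0],[0,0,0.027,0,0,0],[0,0,0.029,0,0,0],[0,0,0.029,0,0,0],[0,0,0.029,0,0,0]]]}}

```text
time: 22.8
tool_pos: [632.8, 269.5, 11.4]
tcp_rot: [-180.0, -0.0, -3.0]
ft_force: [-0.5, -0.4, 0.3]
finger_gap: 45.8
```

```bash
python3 snap.py g19 scene 290 130 120 110 6
```

```text
22.85 [633.02 269.54  11.74] [-1.7999e+02 -4.0000e-02 -2.9600e+00] [ 0.  -0.1 -0.2] 46.1
```

View pics/g19.png

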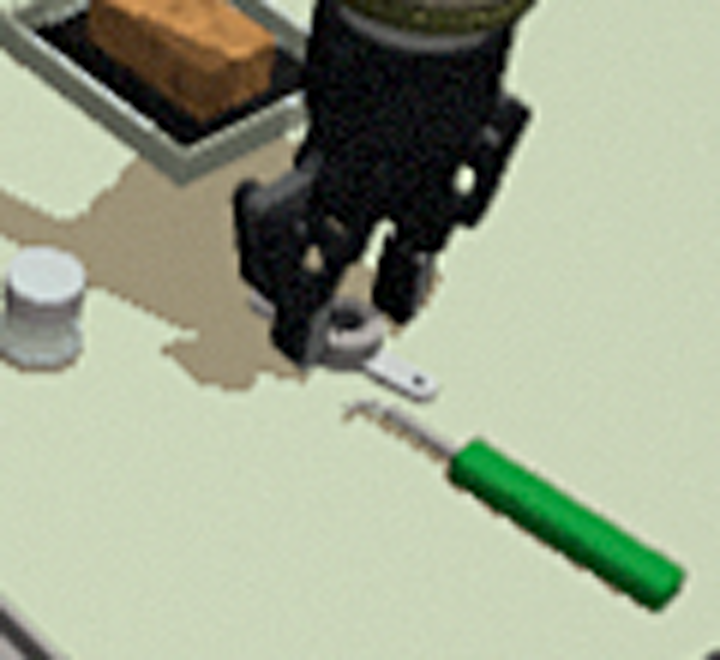

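Emit:
{"api": "move_arm", "payload": {"rows": [[[0,0,0,0,0,0],[0,0,0,0,0,0],[0,0,0,0,0,0],[0,0,0,0,0,0],[0,0,0,0,0,0],[0,0,0,0,0,0],[0,0,-0.01,0,0,0],[0,0,-0.03,0,0,0],[0,0,-0.06,0,0,0],[0,0,-0.089,0,0,0],[0,0,-0.089,0,0,0]]], "grip": 0}}

```text
time: 23.95
tool_pos: [635.8, 270.5, 106.7]
tcp_rot: [-179.8, -0.5, -3.0]
ft_force: [-0.1, 0.6, 0.1]
finger_gap: 29.4
```

```bash
python3 pl.py 633.5 269.5 100.3 -3 462 -313.5 100.3 -15;python3 snap.py g20 scene 290 130 120 110 6
```

```text
tx -0.1408 ty 0.5912 tz -0.0000 rz 12.00 rows 12.1540322527135
24.0 [634.62 270.12 104.05] [-179.88   -0.3    -2.96] [ 0.2 -0.1 -0.5] 29.2
```

View pics/g20.png

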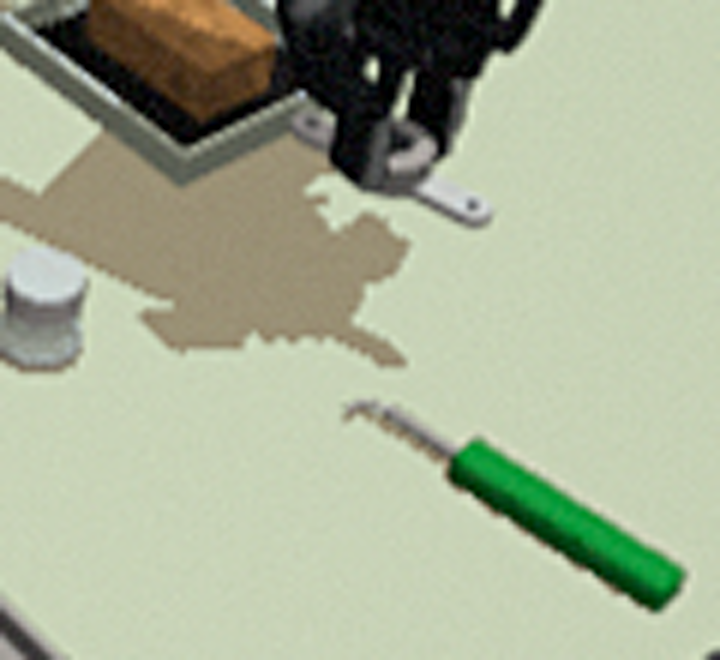

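Emit:
{"api": "move_arm", "payload": {"rows": [[[-0.005,0.02,0,0,0,0.5],[-0.012,0.05,0,0,0,1],[-0.0214,0.09,0,0,0,2],[-0.031,0.13,0,0,0,3],[-0.0405,0.17,0,0,0,4],[-0.05,0.21,0,0,0,5],[-0.0595,0.25,0,0,0,6],[-0.069,0.29,0,0,0,7],[-0.0786,0.33,0,0,0,8],[-0.088,0.37,0,0,0,9],[-0.0976,0.41,0,0,0,10],[-0.107,0.45,0,0,0,11],[-0.1167,0.49,0,0,0,12],[-0.126,0.53,0,0,0,12],[-0.1345,0.565,0,0,0,12],[-0.139,0.584,0,0,0,12],[-0.1408,0.5912,0,0,0,12],[-0.1408,0.5912,0,0,0,12],[-0.1408,0.5912,0,0,0,12]]]}}

```text
time: 25.9
tool_pos: [461.4, -312.5, 99.6]
tcp_rot: [-179.9, 0.1, -14.9]
ft_force: [0.1, 0.9, -1.0]
finger_gap: 29.0
```

```bash
python3 snap.py g21 scene 30 160 180 150 4
```

```text
25.95 [ 461.66 -312.32   99.8 ] [-1.7995e+02  5.0000e-02 -1.4910e+01] [-0.6  1.1 -0.7] 29.0
```

View pics/g21.png

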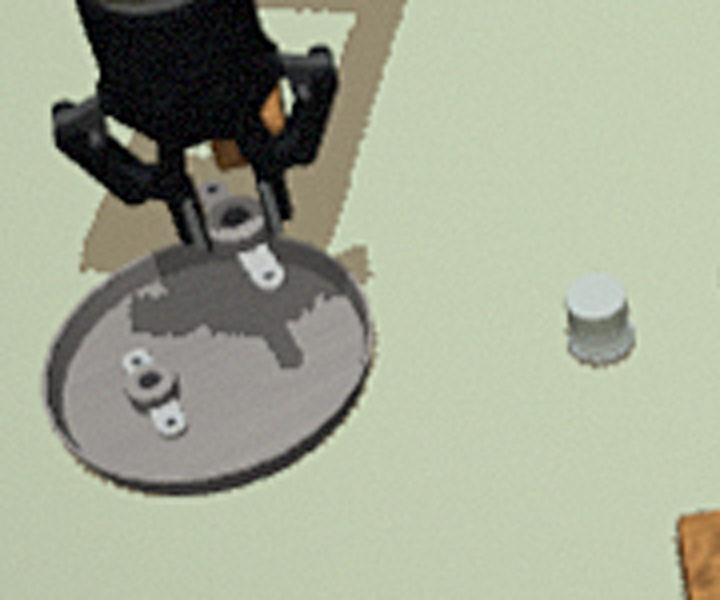

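Emit:
{"api": "move_arm", "payload": {"rows": [[[0,0,0.03,0,0,0],[0,0,0.055,0,0,0],[0,0,0.07,0,0,0],[0,0,0.077,0,0,0],[0,0,0.081,0,0,0],[0,0,0.083,0,0,0],[0,0,0.084,0,0,0],[0,0,0.084,0,0,0]]]}}

```text
time: 26.75
tool_pos: [462.0, -314.1, 17.1]
tcp_rot: [180.0, -0.1, -15.0]
ft_force: [0.5, 0.5, -1.3]
finger_gap: 29.4
```

```bash
python3 snap.py g22 scene 30 160 180 150 4
```

```text
26.8 [ 461.95 -314.13   17.11] [ 1.7997e+02 -7.0000e-02 -1.4970e+01] [ 0.1  0.  -1. ] 29.5
```

View pics/g22.png

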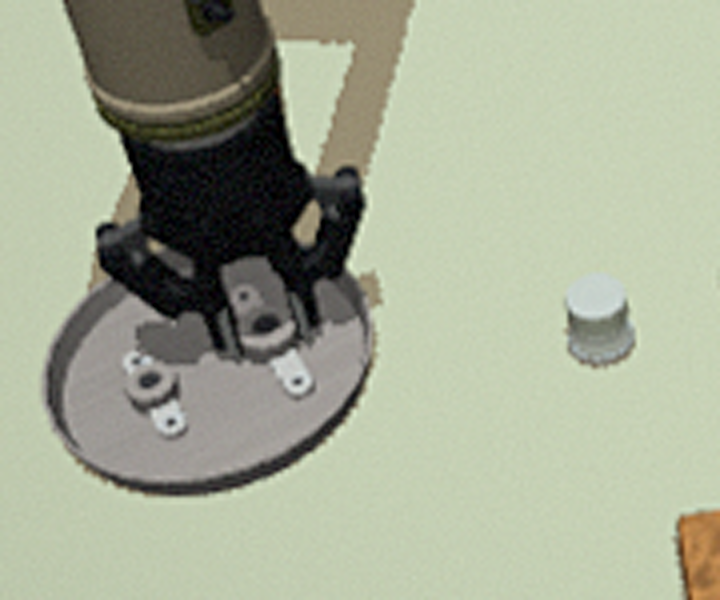

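Emit:
{"api": "move_arm", "payload": {"rows": [[[0,0,0.001,0,0,0],[0,0,0.001,0,0,0],[0,0,0.001,0,0,0],[0,0,0.001,0,0,0],[0,0,-0.01,0,0,0],[0,0,-0.03,0,0,0],[0,0,-0.06,0,0,0],[0,0,-0.1,0,0,0],[-0.03,0,-0.15,0,0,0],[-0.05,0,-0.18,0,0,0],[-0.05,0,-0.2,0,0,0],[-0.05,0,-0.2,0,0,0],[-0.05,0,-0.2,0,0,0],[-0.05,0,-0.2,0,0,0]]], "grip": 0.48}}

```text
time: 28.2
tool_pos: [412.8, -300.3, 215.0]
tcp_rot: [-179.9, 0.1, -15.0]
ft_force: [-0.2, -0.1, 0.1]
finger_gap: 41.0
```

```bash
python3 snap.py f1 scene 20 60 400 280 2; python3 snap.py f2 top 100 50 330 220 2.4
```

```text
28.25 [ 412.67 -300.13  214.57] [-1.7992e+02  1.5000e-01 -1.4950e+01] [-0.3  0.4  0.4] 40.7
28.3 [ 412.67 -300.15  214.53] [-1.7992e+02  1.6000e-01 -1.4950e+01] [ 0.3  0.1 -0.3] 40.6
```

View pics/f1.png

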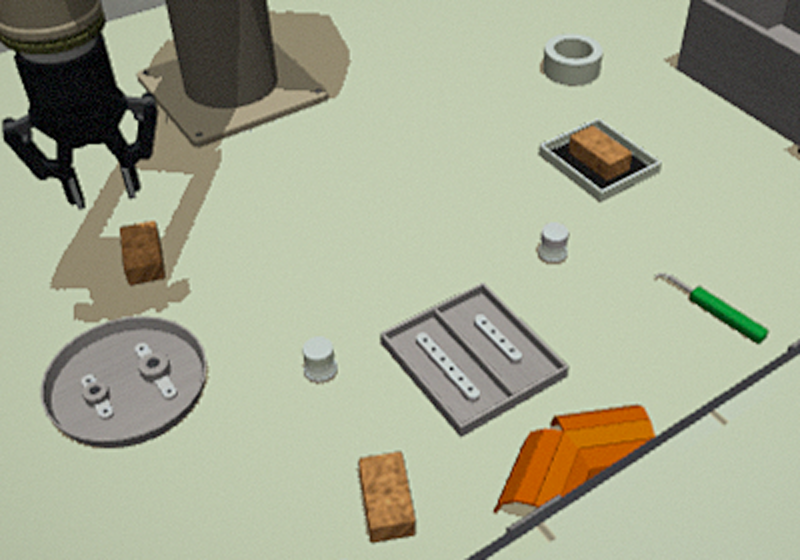

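View pics/f2.png

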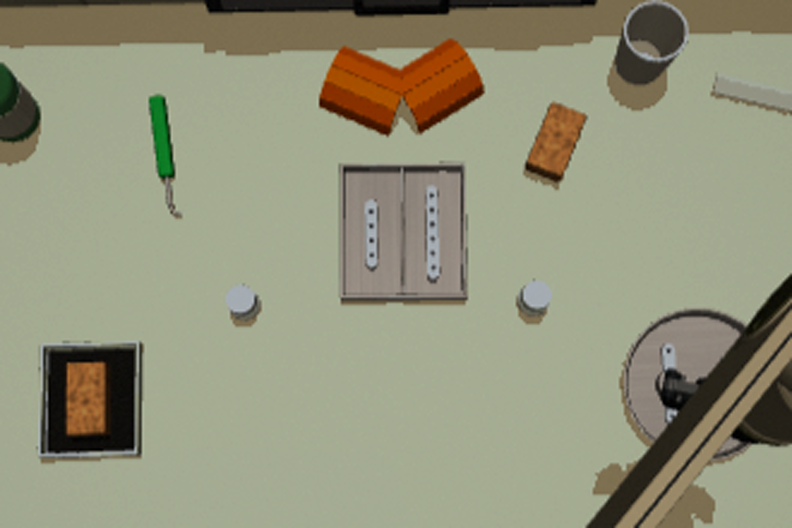

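```bash
python3 - <<'E'
import pickle
from h import *
from bench import hand_in
s=pickle.load(open("s_f1.pkl","rb"));t=pickle.load(open("s_f2.pkl","rb"));o=pickle.load(open("d0.pkl","rb"))["top"]
for p,z in (((67.5,255),18),((96.5,242),20)):
    w=unproj(s,p,z)[:2]; print(w.round(1),np.linalg.norm(w-[462,-343.5]).round(1))
d=np.abs(o["color"].astype(int)-t["color"]).sum(2)
print("bystander diff px>60: shell",(d[60:108,228:308]>60).sum(),"tool",(d[85:142,155:178]>60).sum())
print(hand_in())
E
```

```text
[ 461.8 -378.5] 35.0
[ 464.5 -315. ] 28.6
bystander diff px>60: shell 0 tool 8
the job is handed in; nothing more can be done
None
```

All five pieces are placed as asked, and I handed the job in at about 28 s; hand-in reports no verdict.

- **Bars:** in the last camera views, one bar lies flat along each bay of the divided tray. The long bar is in the right bay and the short bar in the left.
- **Hinges:** both sit hub up on the dish floor, about 35 mm (small) and 29 mm (large) from its centre, against the 66 mm limit.
- **Cork block:** the left-most of the three lies flat in the white tray. I did not touch the other two.
- **Bystanders:** comparing start and end pictures, the orange shell showed no change. The deburring tool showed only 8 differing pixels, which I put down to noise or shadow.
- **Robot:** the gripper finished open, at about 215 mm height, clear of everything. The force readings I saw stayed at or below about 8 N.

The finger-opening sensor read 1 to 3 mm less than the true width of each part. Otherwise no check failed or disagreed.

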